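# Tip the spare batteries out of the flap-front caddy

### The job

The remotes need fresh batteries: pick up the longer of the two flap-front caddies (the fin on its roof is the handle), hold its flap end close above the rectangular cork-lined tray, and tip it flap end down just far enough that the flap swings open and both batteries come out into the tray. Do not turn the caddy right over or pour from high up. Then stand it upright again on the bare cabinet top, with both batteries lying in the tray.

Things in the scene. Friction and masses are not known exactly. Their poses are not given: they have to be found in the camera images.
- caddy: Longer of two like aluminium caddies: 100 (x) x 56 (y) x 38 mm, walls 3, clear roof, 0.17 kg. Black fin on the roof: 50 (x) x 14 (y), from 38 to 76 mm up, centred. Its -x end, facing roughly the robot, is shut by a free, unlatched black flap 33 high, hinged at the top: it swings outward as that end tips down; the load leaves at 30 to 50 degrees. Origin: centre of underside, z up. The other: 62 long, empty.
- tray: Rectangular open wooden tray lined with cork, 190 mm (x) by 150 mm (y) outside, walls 6 mm thick and 25 mm high, inner floor 6 mm above the cabinet top, fixed in place. Origin: centre of its underside; z up.
- cell_a: AAA battery, dark casing with one bright metal end: cylinder 10.5 mm in diameter, 43.5 mm long, 12 g. Origin at its middle; its y axis is its length. It starts loose inside the long caddy, lying across it on the 3 mm floor, seen only through the clear roof.
- cell_b: AAA battery, dark casing with one bright metal end: cylinder 10.5 mm in diameter, 43.5 mm long, 12 g. Origin at its middle; its y axis is its length. It starts loose inside the long caddy, lying across it on the 3 mm floor, seen only through the clear roof.
Mind the look-alikes: they are no part of the job. Leave any black look-alike of the tray alone.

How it is judged:
By the outcome, as a careful person would: the job done as asked, in the order asked, and still so for the second after the job is handed in, with the robot touching nothing.
It also fails if it takes over 69 s, if anything falls off the work surface, if the arm or the gripper's body presses on something with over 40 N, if the wrist force passes 120 N, or if a joint passes its speed limit or range.

### The arm

A 6-joint arm with a two-finger parallel gripper is mounted at the origin on the work surface. World frame = base frame: x ahead of the robot, y to its left, z up, the work surface at z = 0. Lengths are in m, angles in degrees, forces in N, time in s.
With the tool pointing down it reaches from about 0.25 to 0.775 m from the base axis. Payload 8.9 kg.
Tool frame: the origin (TCP) lies on the front face of the gripper's body, between the roots of the fingers; the fingertips stand 73 mm ahead of it and the grasp point (between the pads) lies env.grip_depth ahead of it (env.grip_depth is the distance from the TCP to the grasp point, in m); z points along the fingers, y is the line along which they close (so a half turn about z gives the same grasp; the last joint's range is limited). The gripper opens to 85 mm and grips with 20 to 120 N. Pads are 22 mm wide; open, the fingers measure 114 mm over their backs; the gripper's body (76 mm by 85 mm) begins 54 mm behind the grasp point. The pads swing forward as they close: fully open they stand 13 mm farther back than shut.
Start: joints at [55.903, 16.656, -8.789, 64.555, 0, 82.019], TCP at [0.231, 0.471, 0.304] pointing down, gripper open.
Joint ranges: [-144.48, 144.48], [-52.06, 99.96], [-74.48, 78.29], [-112.23, 115.85], [-86.99, 84.42], [-180, 180]. Speed limits (degrees/s): [127.2, 127.2, 159.86, 180, 180, 180].

### API

Orientations are given as a 3x3 rotation matrix whose columns are the frame's x, y, z axes.
In Python, from station import env gives the robot as it stands.
- The arm moves only by the tool drive_tool, never from a script. Its argument "steps" is a list of rows, each a list of 5 numbers: the shift along the world's x, y, z in mm, then the turn about the world's z in degrees, then the opening, from 0 (shut) to 1 (fully open). A call has 1 to 20 rows; each row is the pose to reach, as a shift and turn from the pose commanded when the call began; what a row does not reach only later rows make up. A row lasts 1/10 s, in which the tool goes at most 50 mm and 8.59 degrees, less where a joint would pass 70% of its speed; a pose out of reach is approached as far as the arm can. A call with a gripper value outside its range is refused whole. The fingers move at their own pace and stop on an object; the grip force is fixed at half the most. Time passes only in rows, so rows that repeat a pose let the fingers close. It gives the time, the measured TCP pose, the force, the opening and the grip force at its end, in the units of the state.
- env.get_obs(): the state, without advancing time (a new reading comes with each control period).
- env.camera(name): name is "scene" or "top" or "wrist"; returns (picture, depth): 420x560x3 uint8, red, green, blue; 420x560 float32, m along the optical axis (not along the pixel's ray), 0 where there is no reading.
- env.get_calibration(name): a dict with "intrinsics" (3x3 intrinsics, pixels), "dist_coeffs" ([k1, k2, p1, p2, k3] as OpenCV has them; the pictures are not rectified), "R" (3x3) and "t" (3): a world point X has camera coordinates R X + t. Camera axes: x right, y down, z forward; pixel columns grow to the right and rows downward; lengths in m; the calibration is good to about 2 mm. A picture is of the moment at which its call begins: read the wrist's pose just before it. get_calibration takes no time and is no camera call; for the wrist camera it gives the pose at the moment of the call.
- env.sign_off(): hands the job in; it is judged then, once.
The state is a dict: "time_s": time; "joints": joint angles; "joint_velocities": joint speeds; "tau": joint torques, N m; "ee_pos": TCP position; "eef_rot": TCP orientation; "ft_force": force on the tool from outside, world axes, zero at the start; "torque": the same for the moment, N m; "opening": opening from 0.0 (shut) to 1.0 (fully open); "gripper_force": force on a finger pad.
Only numpy, scipy, OpenCV 4.12 (cv2) and the standard library are available. Lean on these libraries where they do the work, as an engineer would, in place of code of your own. Each camera call takes 0.05 s, during which the arm holds its last target. There are 200 camera calls.

## Working session

There is one attempt and no reset: what is moved stays moved. The work goes in short steps, Python scripts to look and compute and a tool call to move; the robot and the scene stay as the last step left them, time stands still between calls to the robot, and variables do not carry over. Pictures are saved under pics/ and viewed, at most 10 in all, crops included, and the job is handed in when it is done.

Besides the shell and the picture viewer there is one more tool, called as name(argument=value, ...), one argument or row to a line, values as JSON. drive_tool: Moves the arm, as the interface text tells. Its arguments: {"type":"object","properties":{"steps":{"type":"array"}},"required":["steps"]}

```bash
mkdir -p pics
cat > h.py <<'E'
import numpy as np, cv2
from station import env
def snap(n,f=None):
    c=env.get_calibration(n); p,d=env.camera(n)
    if f: cv2.imwrite('pics/'+f,p[:,:,::-1])
    return p,d,c
def ray(c,uv):
    uv=np.array(uv,float).reshape(-1,1,2)
    q=cv2.undistortPoints(uv,np.array(c['intrinsics']),np.array(c['dist_coeffs'])).reshape(-1,2)
    R=np.array(c['R']);t=np.array(c['t'])
    return -R.T@t,np.c_[q,np.ones(len(q))]@R
def onz(c,uv,z):
    o,d=ray(c,uv); return o+d*((z-o[2])/d[:,2])[:,None]
def proj(c,X):
    R=np.array(c['R']);return cv2.projectPoints(np.array(X,float).reshape(-1,3),cv2.Rodrigues(R)[0],np.array(c['t'],float),np.array(c['intrinsics']),np.array(c['dist_coeffs']))[0].reshape(-1,2)
def depthpts(c,d):
    v,u=np.nonzero(d>0); z=d[v,u]
    o,r=ray(c,np.c_[u,v]); return np.c_[u,v],o+r*z[:,None]
E
python3 - <<'E'
from h import *
a=snap('top','top0.png'); b=snap('scene','scene0.png')
for x in (a,b): np.set_printoptions(precision=3,suppress=True); print(-np.array(x[2]['R']).T@x[2]['t'])
print(env.grip_depth, env.get_obs()['eef_rot'])
np.savez('s0.npz',tp=a[0],td=a[1],sp=b[0],sd=b[1])
E
```

```text
[0.387 0.072 0.934]
[ 0.823 -0.195  0.798]
0.0539 [[-0.898  0.44  -0.001]
 [ 0.44   0.898 -0.001]
 [ 0.    -0.001 -1.   ]]
```

View pics/top0.png

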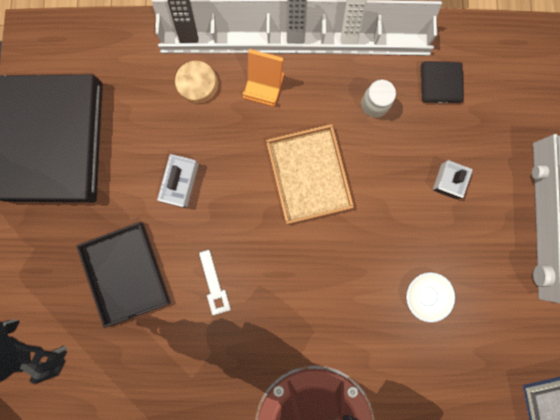

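View pics/scene0.png

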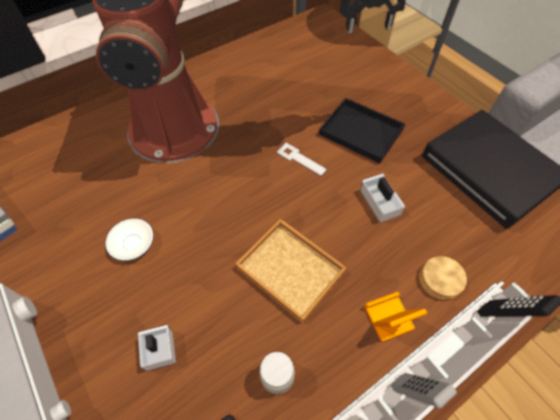

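The top view shows the long caddy at (178,181), its fin at (175,177), the cork tray at (310,174) and the short caddy at (454,179). The scene view shows the same caddy at (382,197), its fin at (386,188), and the tray at (291,269).

Run:
```python
from h import *
np.set_printoptions(precision=4,suppress=True)
s=np.load('s0.npz'); C={k:env.get_calibration(k) for k in('top','scene')}
def big(m,win):
    w=np.zeros(m.shape,np.uint8);u0,v0,u1,v1=win;w[v0:v1,u0:u1]=m[v0:v1,u0:u1]
    w=cv2.morphologyEx(w,cv2.MORPH_CLOSE,np.ones((5,5)))
    k=max(cv2.findContours(w,0,2)[0],key=cv2.contourArea); return k.reshape(-1,2)
def rect(P):
    r=cv2.minAreaRect((P[:,:2]*1000).astype(np.float32)); b=cv2.boxPoints(r); return np.array(r[0]),r[1],r[2]
wins={'top':((255,115,365,232),(150,145,205,215),(165,162,184,195)),'scene':((228,215,352,325),(355,170,410,225),(374,174,400,204))}
cen={}
for n,k in(('top','t'),('scene','s')):
    im=s[k+'p'];hsv=cv2.cvtColor(im,cv2.COLOR_RGB2HSV);g=im.astype(int)
    cork=((hsv[...,2]>130)&(hsv[...,1]<190)&(hsv[...,0]<30)&(hsv[...,1]>50)).astype(np.uint8)
    grey=((hsv[...,1]<60)&(hsv[...,2]>90)).astype(np.uint8)
    dark=(hsv[...,2]<60).astype(np.uint8)
    T=big(cork,wins[n][0]);K=big(grey,wins[n][1]);F=big(dark,wins[n][2])
    print(n,'tray@25',rect(onz(C[n],T,.025)),'@6',rect(onz(C[n],T,.006))[0])
    print(' caddy@38',rect(onz(C[n],K,.038)),'@0',rect(onz(C[n],K,0)))
    print(' fin@76',rect(onz(C[n],F,.076)),'@57',rect(onz(C[n],F,.057)))
    # depth
    uv,P=depthpts(C[n],s[k+'d'])
    for nm,w in zip(('tray','caddy','fin'),wins[n]):
        m=(uv[:,0]>w[0])&(uv[:,0]<w[2])&(uv[:,1]>w[1])&(uv[:,1]<w[3]);Q=P[m]
        print(nm,'z pct',np.percentile(Q[:,2],[2,30,50,80,95,99]))
        if nm=='fin':
            top=Q[Q[:,2]>.06];print(' fin depth pts',len(top),rect(top) if len(top)>5 else '')
        if nm=='caddy':
            r=Q[(Q[:,2]>.03)&(Q[:,2]<.045)];print(' roof pts',len(r),rect(r) if len(r)>5 else '')
        if nm=='tray':
            r=Q[(Q[:,2]>.018)&(Q[:,2]<.03)];print(' rim pts',len(r),rect(r))
```

```text
top tray@25 (array([547.8254,  14.8027]), (255.56837463378906, 240.31045532226562), 0.6044532656669617) @6 [551.1913  13.6017]
 caddy@38 (array([525.3311, 300.0318]), (67.2341537475586, 106.26173400878906), 76.35806274414062) @0 (array([531.2064, 309.695 ]), (70.08638763427734, 110.76966094970703), 76.35808563232422)
 fin@76 (array([523.2892, 293.411 ]), (6.145634174346924, 41.170265197753906), 75.39970397949219) @57 (array([526.3118, 298.31  ]), (6.281721591949463, 42.08218002319336), 75.39974975585938)
tray z pct [-0.0022  0.0011  0.0034  0.0081  0.0243  0.027 ]
 rim pts 906 (array([546.0502,  16.2171]), (190.58290100097656, 150.7386016845703), 14.271626472473145)
caddy z pct [-0.0026  0.0006  0.0021  0.0386  0.06    0.0773]
 roof pts 1016 (array([525.8372, 302.7234]), (55.648250579833984, 104.05777740478516), 76.45171356201172)
fin z pct [0.035  0.0386 0.0402 0.0751 0.0775 0.0791]
 fin depth pts 186 (array([527.4351, 302.5027]), (13.573104858398438, 50.24470138549805), 76.45136260986328)
scene tray@25 (array([546.2231,  15.372 ]), (288.264404296875, 255.15582275390625), 54.6982002
[... 207 characters left out ...]
6.3576889038086)
 fin@76 (array([535.6274, 288.2358]), (21.18914222717285, 55.60063934326172), 73.65155029296875) @57 (array([528.0671, 300.9551]), (21.7464599609375, 57.062957763671875), 73.65158081054688)
tray z pct [-0.0031 -0.0005  0.0011  0.0066  0.0222  0.0254]
 rim pts 924 (array([546.2504,  16.8892]), (190.57408142089844, 151.0322723388672), 13.934361457824707)
caddy z pct [-0.0032 -0.0004  0.0011  0.0373  0.0653  0.076 ]
 roof pts 675 (array([526.4773, 304.2841]), (58.71555709838867, 105.44947814941406), 76.4950942993164)
fin z pct [-0.0023  0.0357  0.0379  0.0653  0.0758  0.077 ]
 fin depth pts 170 (array([528.7545, 302.2708]), (15.504019737243652, 49.21190643310547), 75.103515625)
```

drive_tool(
  steps=[
    [148, -84, 0, 6, 1],
    [296, -168, 0, 12.6, 1],
    [296, -168, 0, 12.6, 1],
    [296, -168, 0, 12.6, 1],
    [296, -168, 0, 12.6, 1],
    [296, -168, 0, 12.6, 1],
    [296, -168, 0, 12.6, 1],
    [296, -168, 0, 12.6, 1],
    [296, -168, -40, 12.6, 1],
    [296, -168, -84, 12.6, 1],
    [296, -168, -84, 12.6, 1],
    [296, -168, -84, 12.6, 1],
  ],
)

```text
time_s: 1.3
ee_pos: [0.5264, 0.3036, 0.2202]
eef_rot: [[-0.972, 0.233, -0.002], [0.233, 0.972, -0.001], [0.001, -0.001, -1.0]]
ft_force: [0.2, 0.6, 1.1]
opening: 1.003
gripper_force: 0.0
```

Run:
```python
from h import *
o=env.get_obs();R=np.array(o['eef_rot']);print(o['time_s'],o['ee_pos'],np.degrees(np.arctan2(R[1,1],R[0,1])))
p,d,c=snap('wrist','w1.png')
uv,P=depthpts(c,d);m=(P[:,2]>.06)&(P[:,2]<.085)&(np.hypot(P[:,0]-.527,P[:,1]-.302)<.05);Q=P[m]
print(m.sum(),cv2.minAreaRect((Q[:,:2]*1000).astype(np.float32)) if m.sum()>9 else '')
```

```text
1.3 [0.52643158 0.30356216 0.22024439] 76.50753740517781
1242 ((527.2001953125, 303.42218017578125), (13.870135307312012, 50.16370391845703), 76.54015350341797)
```

View pics/w1.png

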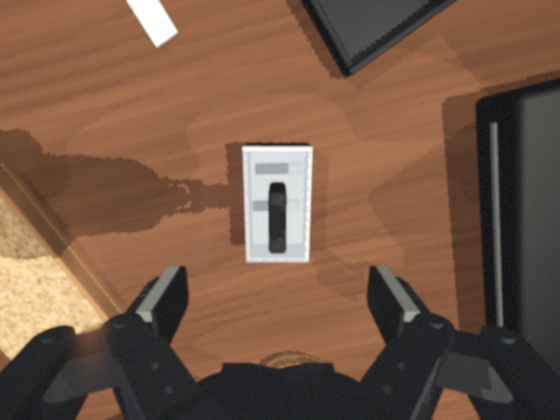

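The wrist view shows the caddy at (278,204) with the fin centred between the fingers. Both cells are visible through the roof, at about (271,168) and (268,204).

drive_tool(
  steps=[
    [1, 0, -40, 0, 1],
    [1, 0, -75, 0, 1],
    [1, 0, -100, 0, 1],
    [1, 0, -100, 0, 1],
    [1, 0, -100, 0, 0],
    [1, 0, -100, 0, 0],
    [1, 0, -100, 0, 0],
    [1, 0, -100, 0, 0],
    [1, 0, -100, 0, 0],
    [1, 0, -100, 0, 0],
    [1, 0, -100, 0, 0],
    [1, 0, -100, 0, 0],
    [1, 0, -100, 0, 0],
    [1, 0, -100, 0, 0],
  ],
)

```text
time_s: 2.75
ee_pos: [0.5284, 0.3035, 0.1205]
eef_rot: [[-0.972, 0.234, 0.001], [0.234, 0.972, 0.0], [-0.001, 0.0, -1.0]]
ft_force: [-1.3, -0.6, 6.3]
opening: 0.153
gripper_force: 61.6
```

drive_tool(
  steps=[
    [0, 0, 10, 0, 0],
    [0, 0, 25, 0, 0],
    [0, 0, 42, 0, 0],
    [0, 0, 55, 0, 0],
    [0, 0, 60, 0, 0],
    [0, -10, 60, 1, 0],
    [-1, -30, 60, 3, 0],
    [-2, -55, 60, 5, 0],
    [-3, -82, 60, 8, 0],
    [-4, -110, 60, 11, 0],
    [-5, -138, 60, 14, 0],
    [-6, -166, 60, 17, 0],
    [-7, -194, 60, 20, 0],
    [-8, -222, 60, 22.5, 0],
    [-9, -250, 60, 25, 0],
    [-10, -272, 60, 26.5, 0],
    [-11, -286, 60, 27.5, 0],
    [-11, -294, 60, 27.5, 0],
    [-11, -294, 60, 27.5, 0],
    [-11, -294, 60, 27.5, 0],
  ],
)

```text
time_s: 4.75
ee_pos: [0.517, 0.0098, 0.1798]
eef_rot: [[-0.97, -0.241, -0.0], [-0.241, 0.97, 0.0], [0.0, 0.0, -1.0]]
ft_force: [-0.3, -0.2, -2.4]
opening: 0.15
gripper_force: 60.5
```

Run:
```python
from h import *
o=env.get_obs();R=np.array(o['eef_rot']);print(o['time_s'],o['ee_pos'],np.degrees(np.arctan2(R[1,1],R[0,1])),o['ft_force'])
p,d,c=snap('scene','s1.png')
cv2.imwrite('pics/s1c.png',cv2.resize(p[150:350,200:400,::-1],None,fx=3,fy=3)[:600])
```

```text
4.75 [0.51703377 0.00982807 0.17980436] 103.96198042108408 [-0.30224985 -0.24419794 -2.44718144]
```

View pics/s1c.png

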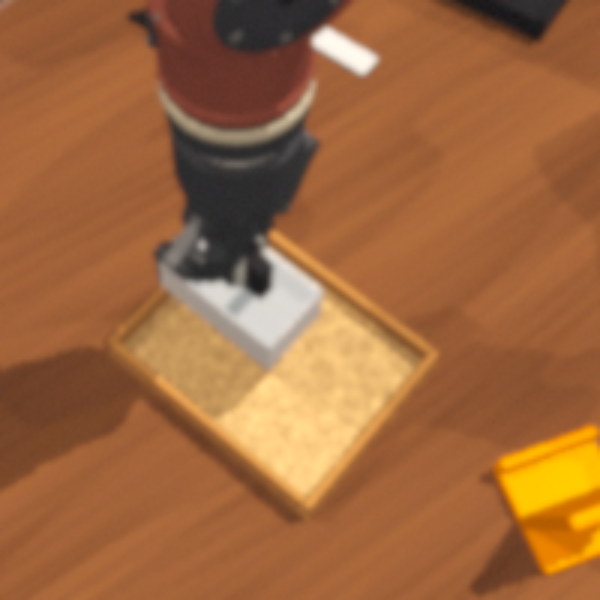

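The scene crop shows the caddy held level at about (245,290) of the crop, over the robot-side part of the tray. Next I tip it by pressing its shut flap on the tray's near rim.

drive_tool(
  steps=[
    [0, 0, -15, 0, 0],
    [0, 0, -32, 0, 0],
    [0, 0, -45, 0, 0],
    [0, 0, -49.5, 0, 0],
    [0, 0, -49.5, 0, 0],
    [-7.8, -1.9, -49.5, 0, 0],
    [-12, -3, -45.4, 0, 0],
    [-16.5, -4.1, -41.8, 0, 0],
    [-21.3, -5.3, -38.7, 0, 0],
    [-26.2, -6.5, -36.2, 0, 0],
    [-31.3, -7.8, -34.3, 0, 0],
    [-36.5, -9.1, -32.9, 0, 0],
    [-41.4, -10.3, -32.2, 0, 0],
    [-46.2, -11.5, -32.1, 0, 0],
    [-46.2, -11.5, -32.1, 0, 0],
  ],
)

```text
time_s: 6.3
ee_pos: [0.4751, -0.0019, 0.1509]
eef_rot: [[-0.97, -0.242, 0.012], [-0.242, 0.97, 0.001], [-0.011, -0.002, -1.0]]
ft_force: [9.3, 4.3, 6.4]
opening: 0.149
gripper_force: 61.4
```

```bash
cat > tilt.py <<'E'
from h import *
import sys
o=env.get_obs();print(o['time_s'],np.round(o['ee_pos'],4),np.round(o['ft_force'],1))
p,d,c=snap('scene'); g=o['ee_pos']
cv2.imwrite('pics/'+sys.argv[1],cv2.resize(p[190:330,210:370,::-1],None,fx=4,fy=4,interpolation=2))
E
python3 tilt.py t1.png
```

```text
6.3 [ 0.4751 -0.0019  0.1509] [9.3 4.3 6.4]
```

View pics/t1.png

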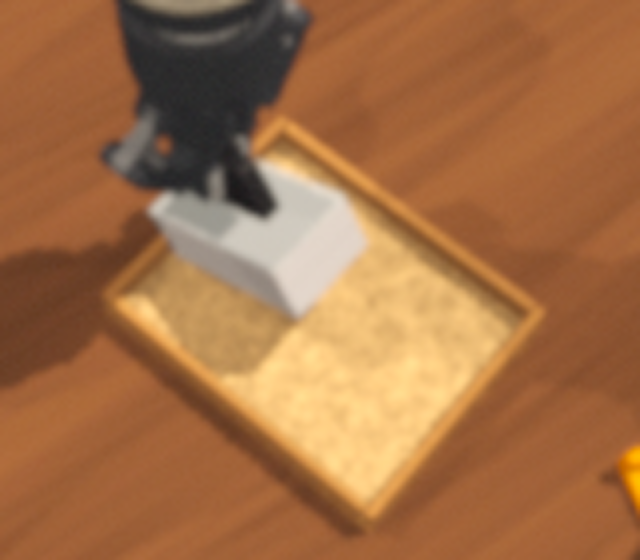

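The scene crop shows the caddy tipped flap end down, with its rear face lifted at about (320,260). I'll measure the tilt from the depth.

```bash
cat > tilt2.py <<'E'
from h import *
np.set_printoptions(precision=1,suppress=True)
o=env.get_obs();g=np.array(o['ee_pos']);e=np.array(o['eef_rot'])
ex=-e[:,0];ey=e[:,1]
for n in('scene','top'):
    p,d,c=snap(n);uv,P=depthpts(c,d);Q=(P-g)
    X=np.c_[Q@ex,Q@ey,P[:,2]]*1000
    m=(abs(X[:,1])>12)&(abs(X[:,1])<24)&(X[:,0]>-90)&(X[:,0]<100)&(X[:,2]>30)&(X[:,2]<115)
    X=X[m]
    for a in range(-60,90,10):
        k=X[(X[:,0]>=a)&(X[:,0]<a+10)]
        if len(k)>3:print(n,a+5,len(k),np.percentile(k[:,2],[10,50,90]))
print(o['time_s'],g*1000)
E
python3 tilt2.py
```

```text
scene -25 15 [47.5 49.3 50.5]
scene -15 19 [51.8 54.1 57.2]
scene -5 20 [57.8 60.2 66.8]
scene 5 50 [ 64.5  92.3 105.9]
scene 15 29 [68.6 71.2 89.2]
scene 25 31 [74.4 75.7 78. ]
scene 35 43 [79.2 81.4 83.6]
scene 45 37 [84.2 86.6 89.5]
scene 55 42 [90.4 92.1 94.3]
scene 65 75 [81.8 89.2 94.9]
scene 75 77 [63.8 70.7 77.8]
6.35 [475.1  -1.9 150.9]
```

drive_tool(
  steps=[
    [-3, -0.7, -1, 0, 0],
    [-6, -1.5, -2, 0, 0],
    [-9, -2.2, -3, 0, 0],
    [-12, -3, -4, 0, 0],
    [-12, -3, -4, 0, 0],
  ],
)

```text
time_s: 6.95
ee_pos: [0.4642, -0.0053, 0.1475]
eef_rot: [[-0.97, -0.242, 0.014], [-0.242, 0.97, 0.0], [-0.013, -0.003, -1.0]]
ft_force: [10.0, 3.4, 13.4]
opening: 0.151
gripper_force: 64.5
```

```bash
python3 tilt2.py
```

```text
scene -15 11 [41.7 44.3 45.9]
scene -5 17 [48.4 50.2 54.5]
scene 5 50 [ 57.5  89.3 105.8]
scene 15 23 [63.8 66.8 97.8]
scene 25 25 [70.2 74.5 77.1]
scene 35 35 [78.8 82.2 85.9]
scene 45 36 [86.6 89.7 92.3]
scene 55 35 [94.4 96.8 99.7]
scene 65 65 [ 95.5 100.4 103.9]
scene 75 75 [82.2 88.  93.9]
scene 85 45 [74.7 77.8 80.6]
top 75 10 [84.2 88.3 90.7]
top 85 10 [76.  78.7 81.9]
6.95 [464.2  -5.3 147.5]
```

drive_tool(
  steps=[
    [-3, -0.7, 0, 0, 0],
    [-6, -1.5, 0, 0, 0],
    [-9, -2.2, 0, 0, 0],
    [-9, -2.2, 0, 0, 0],
    [-4, -1, 3, 0, 0],
    [4, 1, 6, 0, 0],
    [14, 3.5, 6, 0, 0],
    [26, 6.5, 6, 0, 0],
    [38, 9.5, 6, 0, 0],
    [48, 12, 6, 0, 0],
    [54, 13.5, 6, 0, 0],
    [56, 14, 6, 0, 0],
    [56, 14, 6, 0, 0],
    [56, 14, 6, 0, 0],
    [56, 14, 6, 0, 0],
    [56, 14, 6, 0, 0],
  ],
)

```text
time_s: 8.65
ee_pos: [0.5146, 0.0088, 0.1499]
eef_rot: [[-0.97, -0.242, -0.0], [-0.242, 0.97, 0.0], [0.0, 0.0, -1.0]]
ft_force: [-0.2, -0.4, -2.1]
opening: 0.149
gripper_force: 63.8
```

```bash
python3 tilt2.py
python3 - <<'E'
from h import *
p,d,c=snap('top');q,d,c=snap('scene')
a=cv2.resize(p[110:240,250:380,::-1],(400,400),interpolation=2);b=cv2.resize(q[200:340,220:360,::-1],(400,400),interpolation=2)
cv2.imwrite('pics/t2.png',np.hstack([a,b]))
E
```

```text
scene -15 12 [31.8 38.5 43.9]
scene -5 18 [44.5 47.8 50.8]
scene 5 43 [ 54.6  89.7 106.4]
scene 15 22 [63.6 67.  72.1]
scene 25 22 [73.5 78.5 80.2]
scene 35 36 [81.8 86.  90. ]
scene 45 38 [ 91.7  96.5 100.1]
scene 55 41 [102.1 105.5 110.2]
scene 65 62 [106.8 110.4 113.2]
scene 75 72 [ 97.  101.4 105.3]
scene 85 68 [86.5 90.8 94.9]
8.65 [514.6   8.8 149.9]
```

View pics/t2.png

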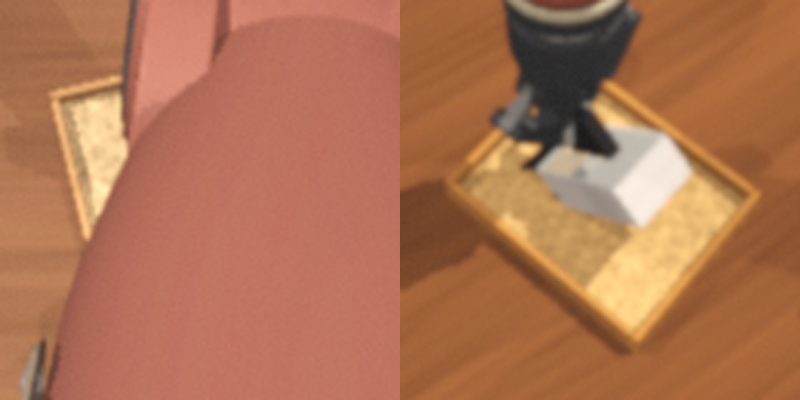

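The right-hand scene crop shows the caddy at about 43° (rear face near (650,180)). The top view is blocked by the arm, so I'll check with the wrist camera.

Run:
```python
from h import *
snap('wrist','w2.png')
```

```text
(no output)
```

View pics/w2.png

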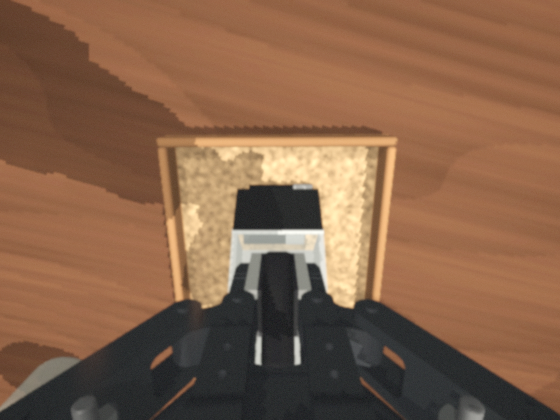

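The wrist view shows the flap open at (278,208). One cell's bright end shows beyond it at (302,187), and there is a grey bar inside at (265,240) that may be the other cell. I'll back away a little further, briskly.

drive_tool(
  steps=[
    [12, 3, 1, 0, 0],
    [30, 7.5, 2, 0, 0],
    [40, 10, 2, 0, 0],
    [40, 10, 2, 0, 0],
    [40, 10, 2, 0, 0],
    [40, 10, 2, 0, 0],
    [40, 10, 2, 0, 0],
    [40, 10, 2, 0, 0],
  ],
)

```text
time_s: 9.7
ee_pos: [0.5545, 0.0188, 0.1518]
eef_rot: [[-0.97, -0.242, -0.0], [-0.242, 0.97, 0.0], [0.0, 0.0, -1.0]]
ft_force: [-0.3, 0.6, -1.4]
opening: 0.152
gripper_force: 63.8
```

Run:
```python
from h import *
p,_,_=snap('wrist')
cv2.imwrite('pics/w3.png',cv2.resize(p[80:320,140:420,::-1],None,fx=2.5,fy=2.5))
print(env.get_obs()['ft_force'])
```

```text
[ 0.10583474 -0.69978464 -1.86192177]
```

View pics/w3.png

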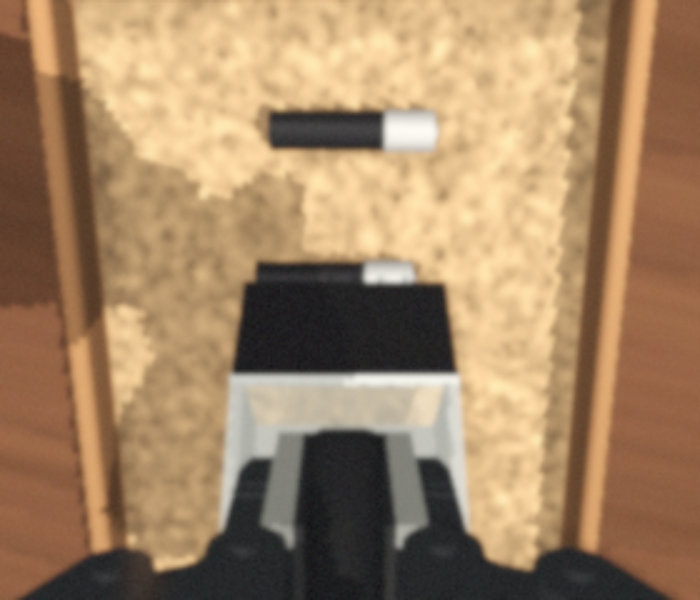

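Both cells now lie on the cork, at (353,130) and (335,272) of the crop, clear of the flap. Next I lift off and carry the caddy to the robot side of the tray, then level it by pressing its underside on the tray's outer rim.

drive_tool(
  steps=[
    [2, 0.5, 10, 0, 0],
    [2, 0.5, 30, 0, 0],
    [0, 0, 50, 0, 0],
    [-10, -2.5, 60, 0, 0],
    [-30, -7.5, 60, 0, 0],
    [-55, -13.7, 60, 0, 0],
    [-80, -20, 60, 0, 0],
    [-105, -26, 60, 0, 0],
    [-125, -31, 60, 0, 0],
    [-137, -34, 60, 0, 0],
    [-141, -35, 60, 0, 0],
    [-141, -35, 50, 0, 0],
    [-141, -35, 30, 0, 0],
    [-141, -35, 10, 0, 0],
    [-141, -35, 0, 0, 0],
    [-141, -35, 0, 0, 0],
  ],
)

```text
time_s: 11.35
ee_pos: [0.4135, -0.0158, 0.1504]
eef_rot: [[-0.97, -0.242, -0.003], [-0.242, 0.97, 0.001], [0.002, 0.001, -1.0]]
ft_force: [-0.1, 0.1, -1.9]
opening: 0.151
gripper_force: 63.9
```

```bash
python3 tilt2.py
```

```text
scene -5 16 [45.2 49.6 70.8]
scene 5 49 [ 58.   95.1 106.1]
scene 15 15 [63.8 69.1 83.3]
scene 25 17 [73.5 77.3 80.9]
scene 35 25 [83.1 87.4 91.3]
scene 45 32 [ 92.7  95.8 100.7]
scene 55 26 [102.6 106.5 109.3]
scene 65 60 [107.4 110.7 113. ]
scene 75 69 [ 97.2 101.8 105.5]
scene 85 65 [87.5 91.3 96. ]
top 25 5 [77.9 81.7 82.4]
top 35 15 [85.1 90.6 93.8]
top 45 26 [ 95.2  98.9 103.2]
top 55 34 [103.5 109.4 112.6]
top 65 24 [110.6 112.6 114.5]
top 75 26 [ 99.8 103.8 107.6]
top 85 26 [90.9 94.3 99.7]
11.35 [413.5 -15.8 150.4]
```

drive_tool(
  steps=[
    [9, 2.2, 0, 0, 0],
    [17, 4.2, 0, 0, 0],
    [21, 5.3, 1.5, 0, 0],
    [26, 6.5, 2.5, 0, 0],
    [34.6, 8.6, 3.5, 0, 0],
    [40, 10, 3.5, 0, 0],
    [44.6, 11.1, 3.5, 0, 0],
    [49, 12.2, 3, 0, 0],
    [54, 13.5, 2.3, 0, 0],
    [59, 14.7, 1, 0, 0],
    [63.6, 15.9, 0, 0, 0],
    [68, 17, -2, 0, 0],
    [72.4, 18.1, -3.8, 0, 0],
    [72.4, 18.1, -3.8, 0, 0],
  ],
)

```text
time_s: 12.85
ee_pos: [0.4867, 0.0021, 0.1484]
eef_rot: [[-0.97, -0.242, -0.001], [-0.242, 0.97, -0.001], [0.001, -0.0, -1.0]]
ft_force: [-4.0, -1.4, 6.1]
opening: 0.153
gripper_force: 63.8
```

```bash
python3 tilt2.py
```

```text
scene -15 12 [62.1 64.5 66.3]
scene -5 24 [64.2 66.  67.5]
scene 5 56 [ 64.9  86.4 104.1]
scene 15 35 [66.1 68.1 98. ]
scene 25 45 [67.7 68.7 70.4]
scene 35 44 [68.1 69.6 71.3]
scene 45 49 [69.6 70.9 72.5]
scene 55 100 [43.3 63.6 72.5]
scene 65 12 [35.2 36.9 41.6]
12.85 [486.7   2.1 148.4]
```

drive_tool(
  steps=[
    [0, 0, 8, 0, 0],
    [0, 0, 22, 0, 0],
    [-8, -2, 30, 0, 0],
    [-25, -6.2, 30, 0, 0],
    [-45, -11.2, 30, 0, 0],
    [-68, -17, 30, 0, 0],
    [-90, -22.5, 30, 0, 0],
    [-105, -26.2, 30, 0, 0],
    [-110, -27.5, 28, 0, 0],
    [-110, -27.5, 15, 0, 0],
    [-110, -27.5, 0, 0, 0],
    [-110, -27.5, -10, 0, 0],
    [-110, -27.5, -17, 0, 0],
    [-110, -27.5, -21, 0, 0],
    [-110, -27.5, -24, 0, 0],
    [-110, -27.5, -27, 0, 0],
    [-110, -27.5, -27, 0, 0],
  ],
)

```text
time_s: 14.65
ee_pos: [0.379, -0.0253, 0.1223]
eef_rot: [[-0.97, -0.242, 0.006], [-0.242, 0.97, 0.001], [-0.006, -0.0, -1.0]]
ft_force: [3.4, 5.4, 12.2]
opening: 0.151
gripper_force: 65.6
```

```bash
python3 tilt2.py
```

```text
scene -25 7 [37.5 38.  39.7]
scene -15 17 [38.4 39.5 41.1]
scene -5 44 [ 38.1  61.  103.1]
scene 5 81 [ 40.1  66.1 102.4]
scene 15 74 [ 41.   86.9 107.2]
scene 25 38 [41.6 42.7 44.1]
scene 35 39 [41.4 43.1 44.9]
scene 45 38 [42.1 43.8 45.1]
scene 55 55 [32.  42.  45.3]
top 15 6 [41.4 43.1 44. ]
top 25 24 [43.4 44.4 46.5]
top 35 27 [43.  44.4 46.9]
top 45 26 [43.3 45.3 46.8]
top 55 17 [41.8 45.5 47. ]
14.65 [379.  -25.3 122.3]
```

drive_tool(
  steps=[
    [0, 0, -2, 0, 0],
    [0, 0, -4, 0, 0],
    [0, 0, -5, 0, 0],
    [0, 0, -3, 0, 0],
    [0, 0, -2, 0, 0.1],
    [0, 0, -2, 0, 0.25],
    [0, 0, -2, 0, 0.4],
    [0, 0, -2, 0, 0.6],
    [0, 0, 0, 0, 0.8],
    [0, 0, 0, 0, 1],
    [0, 0, 0, 0, 1],
    [0, 0, 0, 0, 1],
    [0, 0, 0, 0, 1],
    [0, 0, 15, 0, 1],
    [0, 0, 40, 0, 1],
    [0, 0, 80, 0, 1],
    [0, 0, 120, 0, 1],
    [0, 0, 150, 0, 1],
    [0, 0, 150, 0, 1],
  ],
)

```text
time_s: 16.65
ee_pos: [0.3781, -0.026, 0.2745]
eef_rot: [[-0.97, -0.242, 0.006], [-0.242, 0.97, -0.002], [-0.006, -0.003, -1.0]]
ft_force: [0.9, -0.4, -0.2]
opening: 0.999
gripper_force: 0.0
```

drive_tool(
  steps=[
    [0, 40, 0, 0, 1],
    [0, 90, 0, 0, 1],
    [0, 140, 0, 0, 1],
    [0, 190, 0, 0, 1],
    [0, 240, 0, 0, 1],
    [0, 280, 0, 0, 1],
    [0, 300, 0, 0, 1],
    [0, 300, 0, 0, 1],
    [0, 300, 0, 0, 1],
  ],
)

```text
time_s: 17.55
ee_pos: [0.3758, 0.2744, 0.2702]
eef_rot: [[-0.97, -0.243, -0.001], [-0.243, 0.97, -0.001], [0.002, -0.001, -1.0]]
ft_force: [0.8, 0.2, -0.6]
opening: 0.998
gripper_force: 0.0
```

Run:
```python
from h import *
np.set_printoptions(precision=1,suppress=True)
p,d,c=snap('top');q,e,c2=snap('scene')
uv,P=depthpts(c2,e);k=np.hypot(P[:,0]-.387,P[:,1]+.023)<.08;Q=P[k]*1000
r=Q[(Q[:,2]>32)&(Q[:,2]<46)];A=np.c_[r[:,:2],np.ones(len(r))];s=np.linalg.lstsq(A,r[:,2],rcond=None)[0]
print(len(r),cv2.minAreaRect(r[:,:2].astype(np.float32)),'tilt',np.degrees(np.arctan(s[:2])),'z99',np.percentile(Q[:,2],99),env.get_obs()['time_s'])
a=cv2.resize(p[110:310,230:430,::-1],(400,400),interpolation=2);b=cv2.resize(q[120:330,180:390,::-1],(400,400),interpolation=2)
cv2.imwrite('pics/f.png',np.hstack([a,b]))
```

```text
768 ((379.71075439453125, -23.763206481933594), (104.7671890258789, 57.34965515136719), 14.22992992401123) tilt [-0.2  0.5] z99 75.76757703370666 17.65
```

View pics/f.png

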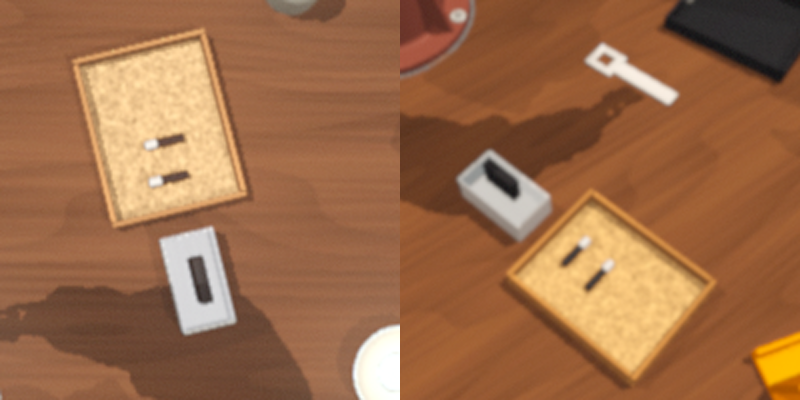

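The final views show both cells in the tray (top crop: (165,142) and (168,180)). The caddy is upright on the bare cabinet top at (198,280), tilted less than 1°.

```bash
python3 -c "
from station import env
print(env.sign_off())"
```

```text
the job is handed in; nothing more can be done
None
```

The job is handed in: both batteries are lying in the cork tray, and the long caddy is standing upright and empty on the bare cabinet top, after about 18 s of the 69 s allowed.

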